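# Make up a routing stack in the corner nest of the depanelling fixture

## Task

Make up the routing stack in the nest of the fixture plate: the brown spoilboard at the bottom, the white carrier with the green circuit panel face up on it, and the blue hold-down frame on top, every one squared up flush against the two black fence blocks of the long side and the one black fence block of the short side. Lock the stack in with the two steel stops, upright on the plate and parallel to the stack: the long red-handled stop close up against the middle of its long open side, the short yellow-handled stop close up against the middle of its short open side. Leave the bit case and the tape roll where they lie, and let go of everything.

Things in the scene. Friction and masses are not known exactly. Their poses are not given: they have to be found in the camera images.
- fixture: Fixed aluminium plate, top 12 mm above deck. Origin: deck level under the nest centre (centre of a sheet touching all fences), z up. Black fence blocks 13 thick, 28 high: two with faces at x=+30 mm, at y=+35 and -35, 18 long; one with face at y=+45, at x=0, 30 long. Open edges: long x=-30 (robot side), short y=-45. Plate spans x -85..75, y -100..90. Red clamps under 50 high at its rim: not used.
- spoilboard_mid (a point): Brown wood-fibre spoilboard with dark routed grooves on its top, 60 x 90 mm and 9 mm thick, about 45 g, loose. The point is its centre, half-way through its thickness. x across its width, y along its length, z up. Lies flat on the deck, right way up.
- panel_mid (a point): White panel carrier holding a green circuit panel of six round boards, showing on its top face; 60 x 90 mm and 8 mm thick, about 50 g, loose; top and underside are flat. The point is its centre, half-way through its thickness. x across its width, y along its length, z up. Lies flat on the deck, right way up.
- frame_mid (a point): Blue hold-down frame with an open window of 38 x 64 mm, 60 x 90 mm outside and 8 mm thick, about 65 g, loose. The point is the middle of the window, half-way through its thickness. x across its width, y along its length, z up. Lies flat on the deck, right way up.
- long_stop_mid (a point): Long stop: dark steel block, 76 mm long, 28 mm wide, 24 mm high, with an upright red handle on top, 40 mm long (along the block), 12 mm thick and 38 mm high, about 0.42 kg, loose. y runs along the block, x across it, z up. The point is on its centre line, 31 mm above its underside (half-way up); the handle's middle is 12 mm higher. Stands upright.
- short_stop_mid (a point): Short stop: dark steel block, 44 mm long, 28 mm wide, 24 mm high, with an upright yellow handle on top, 30 mm long (along the block), 12 mm thick and 38 mm high, about 0.25 kg, loose. y runs along the block, x across it, z up. The point is on its centre line, 31 mm above its underside (half-way up); the handle's middle is 12 mm higher. Stands upright.
- bit_case_mid (a point): Black and grey case of router bits, 60 x 90 x 22 mm, loose, a bystander. The point is its centre, 11 mm up; its length is along y.
- tape_roll: Yellow roll of tape lying flat, 70 mm across, 19 mm high, loose, a bystander. Origin at the centre of its underside.
There are look-alikes about, which are no part of the job. Leave any orange look-alike of the part that bears spoilboard_mid alone. What is shaped like the part that bears short_stop_mid but orange is not meant.

How it is judged (in metres and radians):
At the end, for the whole second after the job is handed in: Spoilboard, panel carrier, frame lie flat in this order, each within 4 mm of both fences and 4 degrees of parallel; long and short stops upright on the plate, within 10 mm of the nest's long and short open edges, 12 mm of their middles, 7 degrees of parallel; all released, at rest (x of spoilboard_mid in the frame of fixture between -0.004 and 0.002 m and y of spoilboard_mid in the frame of fixture between -0.004 and 0.002 m and z of spoilboard_mid in the frame of fixture between 0.014 and 0.019 m and angle between the y axis of each of spoilboard_mid, panel_mid, frame_mid and the y axis of fixture, either way round below 0.07 rad and angle between each of spoilboard_mid, panel_mid, frame_mid's own z axis and vertical below 0.06 rad and x of panel_mid in the frame of fixture between -0.004 and 0.002 m and y of panel_mid in the frame of fixture between -0.004 and 0.002 m and z of panel_mid in the frame of fixture between 0.0225 and 0.0275 m and x of frame_mid in the frame of fixture between -0.004 and 0.002 m and y of frame_mid in the frame of fixture between -0.004 and 0.002 m and z of frame_mid in the frame of fixture between 0.0305 and 0.0355 m and x of long_stop_mid in the frame of fixture between -0.054 and -0.042 m and y of long_stop_mid in the frame of fixture between -0.012 and 0.012 m and z of long_stop_mid in the frame of fixture between 0.04 and 0.046 m and angle between the y axis of long_stop_mid and the y axis of fixture, either way round below 0.12 rad and angle between each of long_stop_mid, short_stop_mid's own z axis and vertical below 0.08 rad and y of short_stop_mid in the frame of fixture between -0.069 and -0.057 m and x of short_stop_mid in the frame of fixture between -0.012 and 0.012 m and z of short_stop_mid in the frame of fixture between 0.04 and 0.046 m and angle between the y axis of short_stop_mid and the x axis of fixture, either way round below 0.12 rad and linear speed of each of spoilboard, panel, frame, long_stop, short_stop below 0.01 m/s); the robot touches nothing.
It fails at once if the router-bit case is moved more than 15 mm (distance of bit_case_mid from where it was at the start of the episode above 0.015 m).
It fails at once if the tape roll is moved more than 15 mm (distance of tape_roll from where it was at the start of the episode above 0.015 m).
It also fails if it takes over 120 s, if anything falls off the work surface, if the arm or the gripper's body presses on something with over 40 N, if the wrist force passes 120 N, or if a joint passes its speed limit or range.

## Robot

A 6-joint arm with a two-finger parallel gripper is mounted at the origin on the work surface. World frame = base frame: x ahead of the robot, y to its left, z up, the work surface at z = 0. Lengths are in mm, angles in degrees, forces in N, time in s.
With the tool pointing down it reaches from about 325 to 925 mm from the base axis. Payload 3.1 kg.
Tool frame: the origin (TCP) lies at the very end of the fingers, on their centre line; the grasp point (between the pads) lies grasp_offset behind it (grasp_offset is the distance from the TCP to the grasp point, in mm); z points along the fingers, x is the direction in which the jaws open and shut, and the axes are right-handed (so a half turn about z gives the same grasp; the last joint's range is limited). The gripper opens to 85 mm and grips with 20 to 120 N. Pads are 22 mm wide; open, the fingers measure 114 mm over their backs; the gripper's body (76 mm by 85 mm) begins 54 mm behind the grasp point. The pads swing forward as they close: fully open they stand 13 mm farther back than shut.
Start: joints at [-81.715, 12.427, 92.441, -0, 75.132, -6.429], TCP at [158.763, -604.511, 231.3] pointing down, gripper open.
Joint ranges: [-157.48, 157.48], [-44.54, 120.13], [17.64, 146.25], [-64.5, 244.5], [7.68, 150.69], [-147.95, 147.95]. Speed limits (degrees/s): [159.86, 159.86, 180, 180, 180, 180].

## Interface

Orientations are given as [roll, pitch, yaw] about the fixed x, y, z axes, in that order (R = Rz(yaw) Ry(pitch) Rx(roll)).
In Python, from station import * gives the robot as it stands. Calls block until the motion is done:
- goto(position, orientation): joint-space move of the TCP to a pose.
- move_l(position, attitude=None, speed=150): straight line of the TCP; attitude=None keeps the orientation; speed is the mean speed in mm/s.
- move_j(angles): joint-space move.
- grip(opening, squeeze=None): finger opening in mm; squeeze is the grip in N (None keeps the last); returns when the fingers have stopped.
- wait(seconds).
- solve_ik(position, orientation): joint angles nearest the present ones, or None.
- get_obs(): the state.
- get_image(name): name is "scene" or "top" or "wrist"; returns the picture (400x640x3 uint8, red, green, blue); there is no depth.
- get_calibration(name): a dict with "fx", "fy", "cx", "cy" (pixels), "R" (3x3) and "t" (3): a world point X has camera coordinates R X + t; the wrist camera has in their place "mount" (4x4, takes a point from camera to tool coordinates, whose origin is the TCP and whose axes are the tool frame's). Camera axes: x right, y down, z forward; pixel columns grow to the right and rows downward; lengths in mm; the calibration is good to about 2 mm. The wrist camera is an equidistant fisheye: a pixel r from the principal point sees the ray r / f radians off the axis. A picture is of the moment at which its call begins: read the wrist's pose just before it. get_calibration takes no time and is no camera call.
A pose or a line that the arm cannot do raises Unreachable and nothing moves.
- sign_off(): hands the job in, once; it reports no verdict.
Trained networks look in the newest picture that a camera, given by its name, has taken for a name from the list of things; names that differ only in an ending like _2 or _b are one class to them, and where a whole thing is asked for, a point or a joint stands for the part that bears it (a point fixed in the world has none). Each returns a list of dicts, best first, with "score" (0 to 1); they miss things now and then, are a little off and sometimes report something else, mostly with a low value. They report only what shows in the picture. A call takes as long as a camera call. They do not tell look-alikes from the thing itself.
- spot_in(name, camera): "extent" ([centre column, centre row, width, height] in pixels, round what is visible of it).
- regions_of(name, camera): "region" (400x640 bool, what is visible of it) and "extent" ([centre column, centre row, width, height] in pixels, round what is visible of it).
The state is a dict: "t": time; "joint_pos": joint angles; "qvel": joint speeds; "effort": joint torques, N m; "tcp_pos": TCP position; "ee_rot": TCP orientation; "wrist_force": force on the tool from outside, world axes, zero at the start; "moment": the same for the moment, N m; "grip_width": finger opening in mm.
Only numpy, scipy, OpenCV 4.12 (cv2) and the standard library are available. Lean on these libraries where they do the work, as an engineer would, in place of code of your own. Each camera call takes 0.05 s, during which the arm holds its last target. There are 200 camera calls.

## Working session

There is one attempt and no reset: what is moved stays moved. The work goes in short steps, each a Python script; the robot and the scene stay as the last script left them, time stands still between calls to the robot, and variables do not carry over. Pictures are saved under pics/ and viewed, about 12 in all and at most 16, crops included, and the job is handed in when it is done.

```bash
mkdir -p pics; python3 - <<'E'
from station import *
import cv2
o=get_obs();print(o)
for n in("top","scene"):
    im=get_image(n);cv2.imwrite(f"pics/{n}0.png",im[:,:,::-1])
    c=get_calibration(n);print(n,c)
    for k in["fixture","spoilboard_mid","panel_mid","frame_mid","long_stop_mid","short_stop_mid","bit_case_mid","tape_roll"]:
        print(k,[(round(d["score"],2),[round(v) for v in d["extent"]]) for d in spot_in(k,n)])
print(get_calibration("wrist"))
try: print(grasp_offset)
except Exception as e: print(e)
E
ls
```

```text
{'t': 0.0, 'joint_pos': array([-8.17170038e+01,  1.24779618e+01,  9.25288769e+01, -1.92403677e-03,
        7.51301837e+01, -6.42822780e+00]), 'qvel': array([-0.13921929,  0.0417192 ,  0.03060592,  0.01701581,  0.00950078,
        0.08463609]), 'effort': array([ 1.15270366e-03, -3.96848166e+01, -3.03850293e+01, -4.42259818e-05,
        9.75643314e-03,  1.57869101e-05]), 'tcp_pos': array([ 158.61537495, -603.70086795,  229.95158436]), 'ee_rot': array([-1.79986506e+02,  1.36369032e-01, -7.52882639e+01]), 'wrist_force': array([-0.75047088, -0.09810197,  0.29916683]), 'moment': array([-0.03800629, -0.00593104, -0.04900902]), 'grip_width': 85.34282839709769}
top {'fx': 403.84773659862276, 'fy': 403.84773659862276, 'cx': 319.08749249869265, 'cy': 192.1368949531209, 'R': array([[-0.00189547, -0.99982096, -0.01882712],
       [-0.99679528,  0.00339471, -0.07992272],
       [ 0.07997232,  0.01861529, -0.99662325]]), 't': array([ -54.44854988,  518.38741254, 1129.54608715])}
fixture [(0.91, [273, 158, 102, 95])]
spoilboard_mid [(0.96, [431, 191, 42, 29]), (0.86, [480, 195, 36, 23])]
panel_mid [
[... 794 characters left out ...]
239, 48, 32])]
frame_mid [(0.86, [427, 174, 36, 18])]
long_stop_mid [(0.95, [458, 226, 29, 31])]
short_stop_mid [(0.81, [281, 246, 23, 28])]
bit_case_mid [(0.64, [477, 194, 40, 22])]
tape_roll [(0.71, [250, 224, 25, 25])]
{'fx': 309.70691628693146, 'fy': 309.70691628693146, 'cx': 322.9065957488925, 'cy': 195.94583340513404, 'mount': array([[ 9.99999766e-01, -1.87576192e-04, -6.57471897e-04,
        -1.22794544e+00],
       [ 3.60162711e-04,  9.61909677e-01,  2.73367231e-01,
        -6.99202844e+01],
       [ 5.81151396e-04, -2.73367404e-01,  9.61909520e-01,
        -1.42513857e+02],
       [ 0.00000000e+00,  0.00000000e+00,  0.00000000e+00,
         1.00000000e+00]])}
18.700000000000003
pics
```

View pics/top0.png

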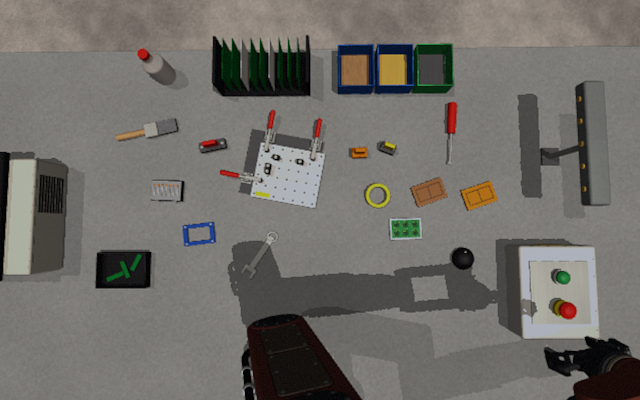

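View pics/scene0.png

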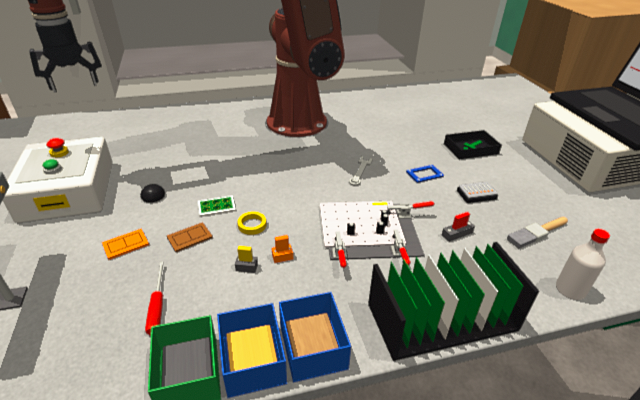

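The top view shows the brown spoilboard at (429,191), with its orange look-alike at (479,195). The other parts are the panel (405,229), frame (199,234), long red stop (212,145) and short yellow stop (387,148), whose orange look-alike is at (359,152). The tape is at (377,196), the case at (167,190) and the fixture at (285,175). Next I'll do close-up wrist looks.

```bash
cat > h.py <<'E'
from station import *
import numpy as np, cv2
from scipy.spatial.transform import Rotation as Ro
WC=get_calibration("wrist"); TC=get_calibration("top")
def top2w(u,v,z):
    d=TC["R"].T@np.array([(u-TC["cx"])/TC["fx"],(v-TC["cy"])/TC["fy"],1]); c=-TC["R"].T@TC["t"]
    return (c+d*(z-c[2])/d[2])[:2]
def campose(o):
    R=Ro.from_euler("xyz",o["ee_rot"],degrees=True).as_matrix(); M=WC["mount"]
    return R@M[:3,:3], R@M[:3,3]+o["tcp_pos"]
def px2w(px,o,z):
    px=np.atleast_2d(px).astype(float); R,c=campose(o)
    q=(px-[WC["cx"],WC["cy"]])/WC["fx"]; r=np.linalg.norm(q,axis=1,keepdims=True)+1e-9
    d=np.hstack([q/r*np.sin(r),np.cos(r)])@R.T
    return (c+d*((z-c[2])/d[:,2])[:,None])[:,:2]
def w2px(P,o):
    R,c=campose(o); d=(np.atleast_2d(P)-c)@R
    r=np.linalg.norm(d[:,:2],axis=1,keepdims=True); th=np.arctan2(r,d[:,2:3])
    return d[:,:2]/r*th*WC["fx"]+[WC["cx"],WC["cy"]]
def rot(a): a=np.radians(a); return np.array([[np.cos(a),-np.sin(a)],[np.sin(a),np.cos(a)]])
def look(xy,yaw,z=100,name=None):
    "camera vertically over xy; returns obs and image"
    m=WC["mount"][:2,3]; off=rot(yaw)@np.array([m[0],-m[1]])
    goto([xy[0]-off[0],xy[1]-off[1],z],[180,0,yaw]); wait(.25)
    o=get_obs(); im=get_image("wrist")
    if name: cv2.imwrite(f"pics/{name}.png",im[:,:,::-1])
    return o,im
def rect(mask,o,z):
    "centre, yaw of long axis, (long,short) of mask projected on plane z"
    cs=cv2.findContours(mask.astype(np.uint8),cv2.RETR_EXTERNAL,cv2.CHAIN_APPROX_NONE)[0]
    c=max(cs,key=cv2.contourArea)[:,0,:]
    (p,s,a)=cv2.minAreaRect(px2w(c,o,z).astype(np.float32))
    if s[0]<s[1]: s=s[::-1]; a+=90
    return np.array(p),(a+90)%180-90,s
def find(name,o,z,near):
    b=[rect(d["region"],o,z)+(d["score"],) for d in regions_of(name,"wrist") if d["region"].sum()>50]
    b=[r for r in b if np.linalg.norm(r[0]-near)<45]
    return max(b,key=lambda r:r[3]) if b else None
E
python3 - <<'E'
from h import *
np.set_printoptions(precision=1,suppress=True)
P={"spoilboard_mid":(429,191,9,0),"panel_mid":(405,229,8,0),"short_stop_mid":(387,148,40,0),"fixture":(283,180,12,-10),"frame_mid":(199,234,8,0),"long_stop_mid":(212,146,40,0)}
ims=[]
for k,(u,v,z,yaw) in P.items():
    p=top2w(u,v,z); print(k,p)
    try:o,im=look(p,yaw,130)
    except Exception as e: print(e);continue
    ims.append(im); print(get_obs()["t"],find(k,o,z if "stop" not in k else 24,p))
    np.save(f"{k}.npy",im); np.save(f"{k}_o.npy",np.r_[o["tcp_pos"],o["ee_rot"]])
g=np.vstack([np.hstack([cv2.resize(i,(400,250)) for i in ims[j:j+2]]) for j in(0,2)])
cv2.imwrite("pics/g1.png",g[:,:,::-1])
if len(ims)==6: cv2.imwrite("pics/g2.png",np.hstack([cv2.resize(i,(400,250)) for i in ims[4:]])[:,:,::-1])
E
```

```text
spoilboard_mid [ 521.3 -370.1]
2.725 (array([ 517.2, -369.8]), -70.35415649414062, (90.87919616699219, 61.56156539916992), 0.79)
panel_mid [ 413.2 -299.9]
3.6583 (array([ 412.7, -300.4]), -88.25399398803711, (90.43461608886719, 60.118080139160156), 0.65)
short_stop_mid [ 640.6 -247.5]
4.9333 (array([ 644.3, -252. ]), 69.03509521484375, (43.40424346923828, 27.61261558532715), 0.92)
fixture [554.3  48.2]
6.475 None
frame_mid [399.9 289.3]
7.9083 (array([398.8, 291.2]), -83.19217252731323, (91.32001495361328, 61.08707046508789), 0.57)
long_stop_mid [649.1 247.5]
9.25 (array([654.3, 253.7]), -78.6827917098999, (75.74552917480469, 28.191162109375), 0.73)
```

View pics/g1.png

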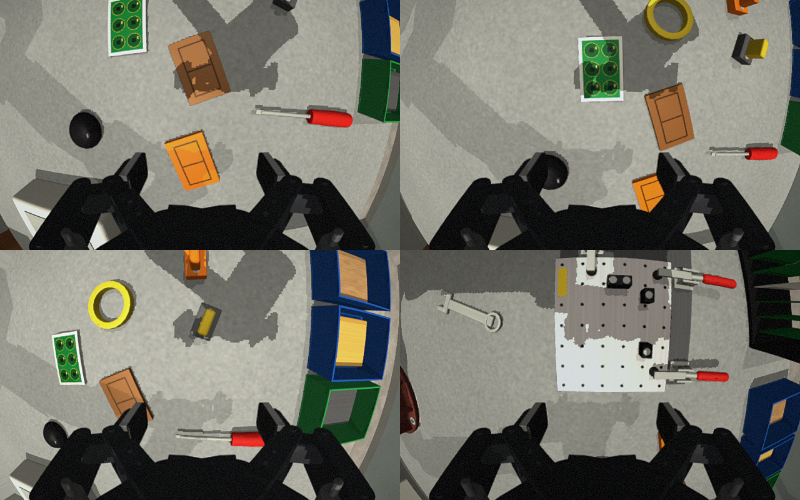

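View pics/g2.png

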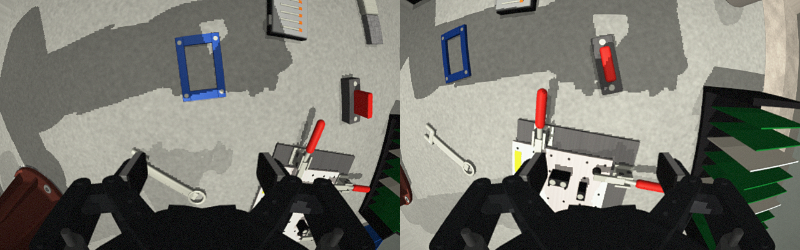

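Wrist views are clear, and the masks match the known sizes to within about 1%. The plate, at (555–667, 258–391) in the tile, has its fence blocks at (619,282), (647,295) and (645,350). I'll fit the plate edges next, measuring from opposite yaws to find the wrist camera's offset.

```bash
cat >> h.py <<'E'
from scipy.optimize import least_squares
def edgefit(im,o,pose,z=12,span=8,edges=None):
    "refine fixture pose (x,y,yaw) from the plate edges"
    g=cv2.GaussianBlur(im,(3,3),0).max(axis=2).astype(np.float32)
    E=edges or [((-85,-92),(-85,60),(1,0)),((-78,-100),(68,-100),(0,1)),((75,-92),(75,-62),(-1,0)),((75,-10),(75,10),(-1,0))]
    for sp in (span,span/2,span/3):
        pts=[];ns=[];obs=[]
        for a,b,n in E:
            for s in np.linspace(0,1,40):
                p=np.array(a)+s*(np.array(b)-a); t=np.arange(-sp,sp,.25)
                L=p+t[:,None]*np.array(n); W=L@rot(pose[2]).T+pose[:2]
                q=w2px(np.c_[W,np.full(len(W),z)],o).astype(np.float32)
                v=cv2.remap(g,q[:,0].reshape(1,-1),q[:,1].reshape(1,-1),cv2.INTER_LINEAR)[0]
                d=np.gradient(cv2.GaussianBlur(v.reshape(1,-1),(0,0),3)[0]); i=np.argmax(d)
                if d[i]<1.: continue
                pts.append(W[i]);ns.append(n);obs.append(p)
        pts,ns,obs=map(np.array,(pts,ns,obs))
        f=lambda q:(((pts-q[:2])@rot(q[2])-obs)*ns).sum(1)
        r=least_squares(f,pose,loss="soft_l1",f_scale=.5,x_scale=[1,1,1]); pose=r.x
    return pose,np.median(np.abs(f(pose))),len(pts)
def overlay(im,o,pose,fn,crop,k=3):
    a=im.copy(); K=cv2.resize(a,None,fx=k,fy=k,interpolation=cv2.INTER_CUBIC)
    def poly(pts,z,c):
        q=[np.add(s,0) for i in range(len(pts)) for s in np.linspace(pts[i],pts[(i+1)%len(pts)],20)]
        W=np.array(q)@rot(pose[2]).T+pose[:2]
        cv2.polylines(K,[(w2px(np.c_[W,np.full(len(W),z)],o)*k+k/2).astype(int)],True,c,1)
    box=lambda x0,x1,y0,y1:[(x0,y0),(x1,y0),(x1,y1),(x0,y1)]
    poly(box(-85,75,-100,90),12,(255,0,255))
    for b in(box(30,43,26,44),box(30,43,-44,-26),box(-15,15,45,58)): poly(b,40,(0,255,0)); poly(b,12,(255,255,0))
    x0,x1,y0,y1=[v*k for v in crop]; cv2.imwrite(fn,K[y0:y1,x0:x1,::-1])
E
python3 - <<'E'
from h import *
np.set_printoptions(precision=2,suppress=True)
im=np.load("fixture.npy");v=np.load("fixture_o.npy");o=dict(tcp_pos=v[:3],ee_rot=v[3:])
# initial from corner clicks: bottom-left px (252,225) , bottom-right (427,226)
bl,br=px2w([[251,225],[427,226]],o,12); yaw=np.degrees(np.arctan2(*(br-bl)[::-1])); print(bl,br,np.linalg.norm(br-bl),yaw)
p0=np.r_[bl-rot(yaw)@[-85,-100],yaw]
p,r,n=edgefit(im,o,p0); print(p0,p,r,n); overlay(im,o,p,"pics/fx.png",(230,470,0,240)); np.save("fx0.npy",p)
# calibrate offset: look again at yaw +90 & -90
for yaw in(80,-100):
    o,i=look(p[:2],yaw,130); q,r,n=edgefit(i,o,p); print(yaw,q,r,n,get_obs()["t"])
E
```

```text
[473.8 -40.8] [634.78 -71.14] 163.8184859567767 -10.675126549289397
[575.85  41.73 -10.68] [576.    41.56 -10.8 ] 0.3389580533511989 146
80 [574.2   40.36 -10.88] 0.3206521736084511 146 11.0417
-100 [577.    39.48 -10.9 ] 0.3378610805428366 147 14.0167
```

View pics/fx.png

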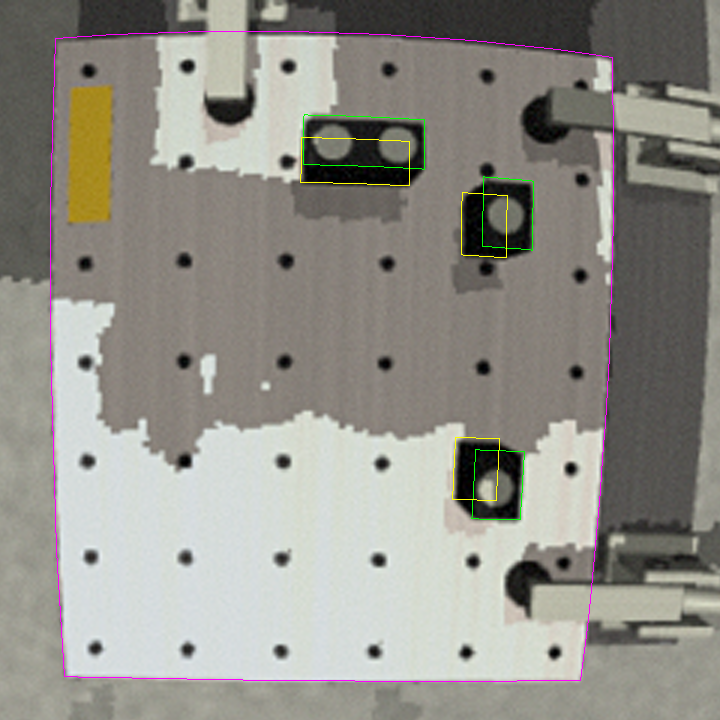

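The fit lies right on the plate and fence edges. Combining the yaws gives a camera offset of about (0.2, 1.5) mm and the fixture at (575.6, 40.0, -10.9°). Next I pick the spoilboard, finding the deck by touch first.

```bash
cat >> h.py <<'E'
F=np.array([575.6,40.0,-10.86]); EC=np.array([.2,1.5])
def fx(x,y): return rot(F[2])@[x,y]+F[:2]
def corr(p,yaw): return p-rot(yaw)@EC
def lift(z=120): 
    t=get_obs()["tcp_pos"]; move_l([*t[:2],z],speed=200)
E
python3 - <<'E'
from h import *
np.set_printoptions(precision=2,suppress=True)
p=corr(np.array([517.2,-369.8]),0); yaw=19.65
goto([*p,60],[180,0,yaw]); grip(70,30); o=get_obs(); print(o["grip_width"],o["tcp_pos"],o["ee_rot"]); f0=o["wrist_force"][2]
move_l([*p,10],speed=100)
for z in np.arange(8,-14,-1.5):
    move_l([*p,z],speed=40); o=get_obs(); print(z,o["tcp_pos"],o["wrist_force"][2]-f0)
    if o["wrist_force"][2]-f0>4: break
print(o["t"])
E
```

```text
70.11721919570621 [ 517.16 -371.09   60.1 ] [179.99  -0.    19.67]
8.0 [ 517.43 -371.67    8.69] 0.7570312571483956
6.5 [ 516.98 -371.3     6.58] 1.3344436844451595
5.0 [ 516.84 -371.16    4.8 ] 0.6434141642553053
3.5 [ 516.88 -371.2     3.31] 0.263981809856105
2.0 [ 516.89 -371.21    1.85] 0.4862008904323004
0.5 [ 516.88 -371.21    0.33] 0.8061097249943177
-1.0 [ 516.89 -371.21   -1.16] 0.2485265683164667
-2.5 [ 516.89 -371.21   -2.66] 1.1554163129107797
-4.0 [ 516.89 -371.2    -4.17] 1.374888889459144
-5.5 [ 516.9  -371.19   -5.66] 0.4534269803572213
-7.0 [ 516.89 -371.18   -7.18] 0.5980153338310226
-8.5 [ 517.23 -371.47   -7.65] 5.493026902066388
20.3417
```

```bash
cat >> h.py <<'E'
def place(x,y,yaw,zp,open_to=70):
    q=fx(x,y); goto([*q,zp+60],[180,0,yaw]); wait(.2)
    move_l([*q,zp+10],speed=120); move_l([*q,zp],speed=40); wait(.2)
    o=get_obs(); d=q-o["tcp_pos"][:2]; move_l([*(q+d),zp],speed=30); wait(.2)
    o=get_obs(); print("placing",o["tcp_pos"],o["wrist_force"],o["grip_width"],"err",q-o["tcp_pos"][:2])
    grip(open_to); wait(.2); lift(zp+90)
E
python3 - <<'E'
from h import *
np.set_printoptions(precision=2,suppress=True)
p=corr(np.array([517.2,-369.8]),0)
move_l([*p,-3.0],speed=40); grip(50,40); wait(.2); o=get_obs(); print(o["grip_width"],o["tcp_pos"],o["wrist_force"])
lift(100); o=get_obs(); print(o["grip_width"],o["wrist_force"])
place(-1.2,-1.2,F[2],-3+12+.6)
o,im=look(fx(0,0),F[2],130); print(get_obs()["t"])
r=find("spoilboard_mid",o,21,fx(0,0)); print(r)
if r: print("fixture frame",rot(-F[2])@(corr(r[0],F[2])-F[:2]),r[1]-F[2])
overlay(im,o,np.r_[F[:2]+rot(F[2])@EC,F[2]],"pics/p1.png",(230,470,0,240))
E
```

```text
58.71409337353832 [ 517.35 -371.63   -2.7 ] [ 0.4  -1.35  3.39]
58.98343179352957 [-0.22 -0.4   0.11]
placing [570.58  39.32   9.36] [-0.74 -0.73  1.67] 55.56462871151953 err [ 3.62 -0.27]
26.9
(array([575.1 ,  40.27]), 78.71223449707031, (89.8196029663086, 59.84185028076172), 0.57)
fixture frame [-0.75 -1.33] 89.57223449707031
```

View pics/p1.png

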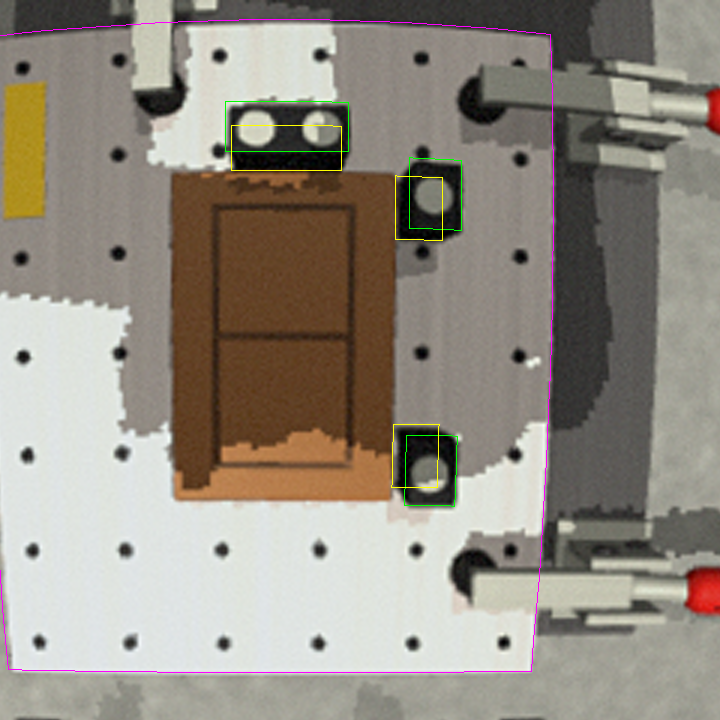

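The spoilboard lies at fixture (-0.75, -1.33), square, which is good. However, the TCP and width readings while placing (3.6 mm short, 55.6 mm) are odd, so I'll log more on the panel.

```bash
cat >> h.py <<'E'
def st(tag):
    o=get_obs(); print(tag,"t",round(o["t"],1),"tcp",o["tcp_pos"],"rot",o["ee_rot"],"F",o["wrist_force"],"w",round(o["grip_width"],2))
    return o
def pick(p,yaw,z,w,open_to=70,sq=40):
    goto([*p,z+60],[180,0,yaw]); grip(open_to); move_l([*p,z+8],speed=150); move_l([*p,z],speed=40); wait(.15)
    grip(w,sq); wait(.3); st("grip"); lift(z+90); wait(.1); st("lifted")
E
python3 - <<'E'
from h import *
np.set_printoptions(precision=2,suppress=True)
p=corr(np.array([412.7,-300.4]),0)
pick(p,1.75,-3,50)
q=fx(-1.2,-1.2); zp=18.4
goto([*q,zp+60],[180,0,F[2]]); wait(.2); st("above")
move_l([*q,zp+12],speed=120); wait(.3); st("+12")
im=get_image("wrist"); cv2.imwrite("pics/h2.png",im[:,:,::-1])
move_l([*q,zp+4],speed=60); wait(.3); st("+4")
E
```

```text
grip t 29.9 tcp [ 413.05 -302.42   -2.26] rot [179.95  -0.05   1.75] F [0.05 0.82 5.42] w 58.67
lifted t 30.6 tcp [ 411.54 -301.01   84.79] rot [-179.82    0.18    1.75] F [-0.26 -0.56 -1.22] w 58.33
above t 32.2 tcp [574.22  37.88  78.44] rot [179.99  -0.01 -10.96] F [ 0.71 -0.26 -0.32] w 58.52
+12 t 33.1 tcp [574.88  38.71  31.22] rot [179.98  -0.1  -10.85] F [-0.81 -2.23 -0.66] w 58.47
+4 t 33.7 tcp [573.88  38.96  22.1 ] rot [179.98   0.03 -10.85] F [-0.28 -1.64 -2.69] w 58.7
```

View pics/h2.png

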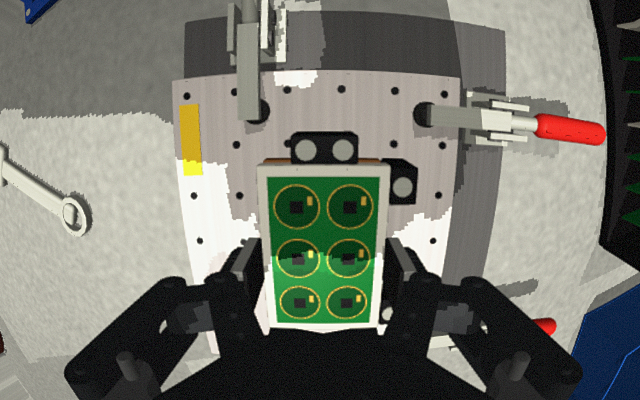

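The panel is held square and centred, with its top edge just inside the short fence (row 165). Lowering it in logged steps.

```bash
python3 - <<'E'
from h import *
np.set_printoptions(precision=2,suppress=True)
q=fx(-1.2,-1.2); zp=18.4
for dz in(2.5,1.2,0.3):
    move_l([*q,zp+dz],speed=30); wait(.3); st(dz)
grip(70); wait(.3); st("open"); lift(zp+60)
o,im=look(fx(0,0),F[2],130); st("look")
for k,z in(("panel_mid",29),("spoilboard_mid",21)):
    r=find(k,o,z,fx(0,0))
    if r: print(k,r,"fixture frame",rot(-F[2])@(corr(r[0],F[2])-F[:2]),r[1]-F[2])
overlay(im,o,np.r_[F[:2]+rot(F[2])@EC,F[2]],"pics/p2.png",(230,470,0,240))
E
```

```text
2.5 t 34.3 tcp [574.04  38.93  20.94] rot [179.98   0.02 -10.86] F [-1.72 -3.89  0.87] w 58.71
1.2 t 34.8 tcp [574.39  38.86  19.73] rot [179.99  -0.03 -10.86] F [-1.64 -4.31  1.7 ] w 58.42
0.3 t 35.4 tcp [574.52  38.86  19.04] rot [179.99  -0.04 -10.86] F [-1.97 -4.67  2.49] w 58.29
open t 36.0 tcp [574.24  39.25  18.66] rot [-179.98   -0.    -10.86] F [ 0.61  0.19 -0.34] w 70.06
look t 37.1 tcp [561.43 -28.43 128.52] rot [-179.99    0.16  -10.78] F [ 0.08 -0.15  0.21] w 70.01
panel_mid (array([574.85,  41.03]), 79.3897933959961, (89.51313018798828, 60.321285247802734), 0.82) fixture frame [-1.13 -0.63] 90.2497933959961
```

View pics/p2.png

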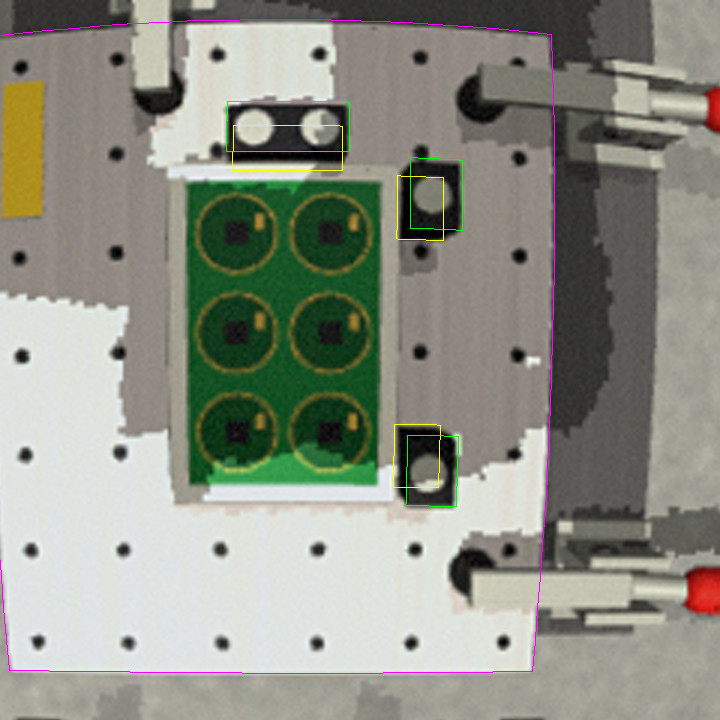

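The panel is on the board at (-1.13, -0.63), 0.25° off parallel. Next is the frame, then the long stop.

```bash
cat >> h.py <<'E'
def put(x,y,yaw,zp,open_to):
    q=fx(x,y); goto([*q,zp+60],[180,0,yaw]); move_l([*q,zp+12],speed=120)
    for dz in(4,1.2,.3): move_l([*q,zp+dz],speed=30); wait(.2)
    st("down"); grip(open_to); wait(.2); lift(zp+75)
E
python3 - <<'E'
from h import *
np.set_printoptions(precision=2,suppress=True)
pick(corr(np.array([398.8,291.2]),0),6.8,-3,50)
put(-1.2,-1.8,F[2],26.4,70)
o,im=look(fx(0,0),F[2],130); st("look")
r=find("frame_mid",o,37,fx(0,0))
if r: print(r,"fixture frame",rot(-F[2])@(corr(r[0],F[2])-F[:2]),r[1]-F[2])
overlay(im,o,np.r_[F[:2]+rot(F[2])@EC,F[2]],"pics/p3.png",(230,470,0,240))
E
```

```text
grip t 40.4 tcp [399.24 290.05  -2.25] rot [-179.98   -0.06    6.8 ] F [-0.54 -0.22  4.42] w 58.43
lifted t 41.1 tcp [397.49 289.08  84.88] rot [179.91   0.23   6.8 ] F [-0.44  0.34 -0.67] w 58.47
down t 44.3 tcp [575.08  37.81  28.29] rot [179.94  -0.1  -10.83] F [-1.72 -4.49  8.73] w 58.36
look t 46.0 tcp [561.66 -28.46 128.85] rot [-179.99    0.12  -10.78] F [ 0.46 -0.2  -0.18] w 69.92
(array([575.4 ,  41.07]), 79.78309631347656, (90.33321380615234, 60.05168151855469), 0.67) fixture frame [-0.6  -0.48] 90.64309631347656
```

View pics/p3.png

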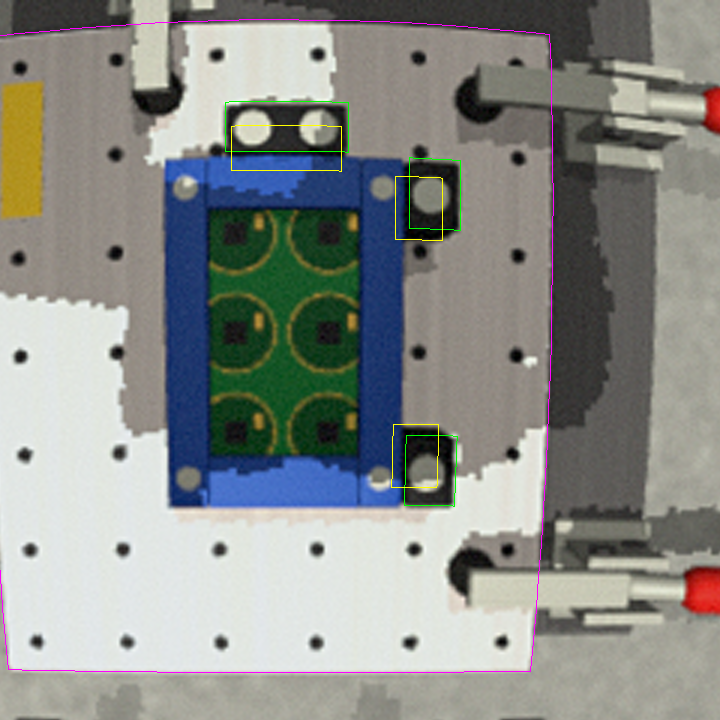

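The frame is on at (-0.6, -0.5), 0.6° off parallel. Now both stops.

```bash
python3 - <<'E'
from h import *
np.set_printoptions(precision=2,suppress=True)
pick(corr(np.array([654.3,253.7]),0),11.32,30,6,40,60)
put(-47.5,0,F[2],42,34)
pick(corr(np.array([644.3,-252.]),0),-20.97,30,6,40,60)
put(0,-62.5,F[2]-90,42,34)
o,im=look(fx(-10,-10),F[2],150); st("look")
for k,z in(("frame_mid",37),("long_stop_mid",36),("short_stop_mid",36)):
    r=find(k,o,z,{"f":fx(0,0),"l":fx(-47,0),"s":fx(0,-62)}[k[0]])
    if r: print(k,r,"fixture frame",rot(-F[2])@(corr(r[0],F[2])-F[:2]),r[1]-F[2])
overlay(im,o,np.r_[F[:2]+rot(F[2])@EC,F[2]],"pics/p4.png",(210,450,60,300))
im=get_image("top"); cv2.imwrite("pics/t4.png",im[100:280,130:500,::-1].repeat(2,0).repeat(2,1))
E
```

```text
grip t 49.3 tcp [654.41 252.3   30.19] rot [-180.     -0.04   11.32] F [0.62 0.24 0.77] w 11.05
lifted t 50.0 tcp [651.98 251.63 116.61] rot [179.98   0.35  11.32] F [ 0.7  -0.24 -3.76] w 11.42
down t 53.0 tcp [528.97  48.94  42.31] rot [180.    -0.   -10.86] F [-0.48  1.03 -3.99] w 11.17
grip t 57.2 tcp [ 644.27 -253.57   30.21] rot [180.    -0.02 -20.97] F [ 0.9  -0.53  0.88] w 11.25
lifted t 57.9 tcp [ 642.17 -252.5   116.78] rot [-179.97    0.32  -20.97] F [ 0.36  0.11 -2.73] w 11.26
down t 61.5 tcp [563.82 -21.38  42.3 ] rot [ 180.      0.   -100.86] F [-0.4  -0.46 -2.54] w 10.87
look t 64.3 tcp [550.62 -37.38 149.97] rot [-180.      0.    -10.86] F [-0.26 -1.    0.08] w 33.94
frame_mid (array([574.19,  41.22]), 79.00061798095703, (91.0017318725586, 60.90324783325195), 0.63) fixture frame [-1.81 -0.57] 89.86061798095703
long_stop_mid (array([530.27,  51.31]), 78.55657196044922, (75.47872161865234, 29.380958557128906), 0.91) fixture frame [-46.85   1.07] 89.41657196044922
```

View pics/p4.png

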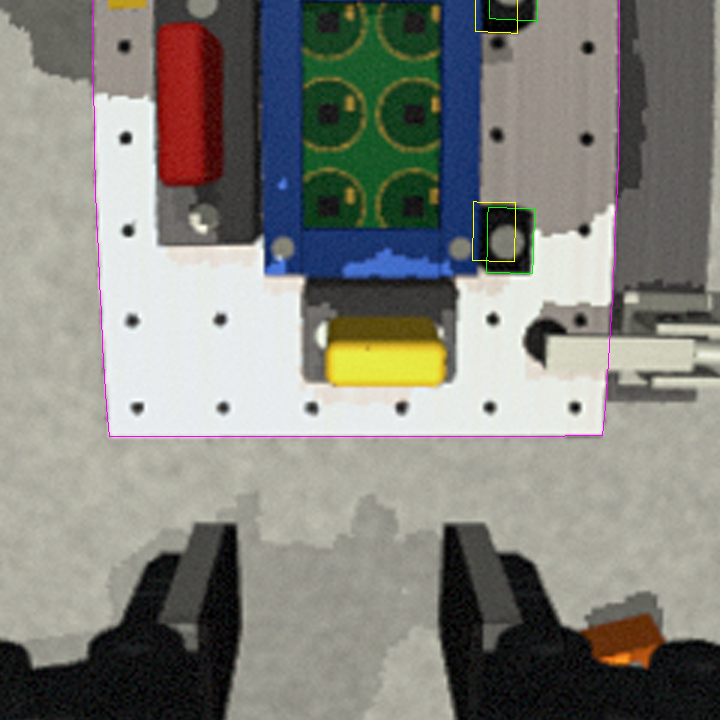

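View pics/t4.png

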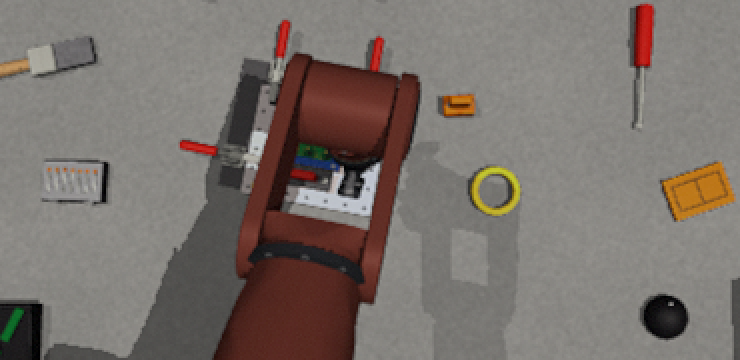

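```bash
python3 - <<'E'
from h import *
np.set_printoptions(precision=2,suppress=True)
f=lambda p,y:rot(-F[2])@(corr(p,y)-F[:2])
b=px2w([[310.5,186.5],[361.5,187]],dict(tcp_pos=np.array([550.62,-37.38,149.97]),ee_rot=np.array([-180,0,-10.86])),36)
print("short lower corners p4",[f(x,F[2]) for x in b])
for yaw in(F[2],F[2]+90):
    o,im=look(fx(0,0),yaw,150)
    for k,z in(("frame_mid",37),("panel_mid",29),("long_stop_mid",36)):
        r=find(k,o,z,{"f":fx(0,0),"p":fx(0,0),"l":fx(-47,0)}[k[0]])
        if r: print(k,f(r[0],yaw),r[1:])
o,im=look(fx(0,-62),F[2],150)
for d in regions_of("short_stop_mid","wrist"):
    r=rect(d["region"],o,36); print("short",f(r[0],F[2]),r[1:],d["score"])
im2=np.hstack([im[:,:,:]]); cv2.imwrite("pics/s5.png",im2[:,:,::-1])
lift(250); goto([400,-150,300],[180,0,0]); wait(.5)
im=get_image("top"); st("top"); cv2.imwrite("pics/t5.png",im[100:280,130:500,::-1].repeat(2,0).repeat(2,1))
for k in("bit_case_mid","tape_roll"): print(k,[(d["score"],d["extent"]) for d in spot_in(k,"top")])
E
```

```text
short lower corners p4 [array([-20.82, -75.87]), array([ 22.91, -76.29])]
frame_mid [-1.33 -0.62] (78.74732971191406, (89.42256164550781, 60.5646858215332), 0.81)
panel_mid [-1.74 -1.39] (79.04206085205078, (65.128662109375, 38.238922119140625), 0.63)
frame_mid [-1.63 -1.43] (79.72689056396484, (89.67264556884766, 60.43776321411133), 0.94)
panel_mid [-1.96 -1.27] (77.71829223632812, (65.56043243408203, 39.72355651855469), 0.68)
long_stop_mid [-46.91   0.63] (79.88500213623047, (77.13220977783203, 31.345094680786133), 0.6)
short [  90.59 -190.69] (-85.19286680221558, (61.7367057800293, 31.446802139282227)) 0.95
short [  0.54 -62.8 ] (-11.013534545898438, (43.55704116821289, 26.47624969482422)) 0.73
top t 70.4 tcp [ 400.18 -149.9   299.92] rot [-179.99    0.01    0.02] F [ 0.37 -1.04 -0.06] w 33.95
bit_case_mid [(0.7, [166.1, 192.8, 36.2, 21.7]), (0.61, [288.2, 172.0, 23.7, 14.2])]
tape_roll [(0.68, [379.1, 199.4, 23.6, 22.1])]
```

View pics/s5.png

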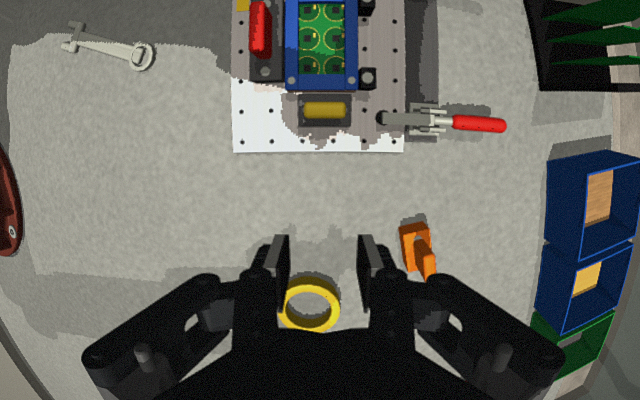

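View pics/t5.png

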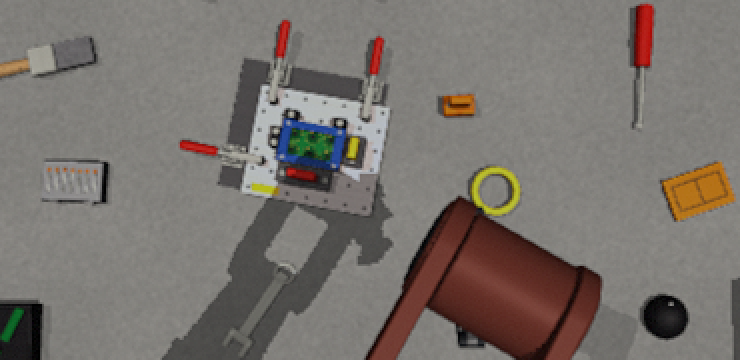

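All is in place and clear of the arm, so I'm handing in.

```bash
python3 -c "
from station import *
print(sign_off(), get_obs()['t'])"
```

```text
the job is handed in; nothing more can be done
the job is handed in; nothing more can be done
```

The routing stack is made up in the nest and locked in with both stops. Everything is released, the arm is clear, and I handed the job in at about 70 s of robot time.

My last checks from the wrist camera, good to about 1 mm, put everything within tolerance. Positions are in mm in the fixture frame; the allowed range for sheets is -4 to +2.

| Part | Measured x, y | Angle off parallel | When checked |
|---|---|---|---|
| Spoilboard | -0.75, -1.3 | 0.4° | Before the panel covered it |
| Panel carrier | -1.1, -0.6 | 0.25° | Just after placing |
| Panel carrier | -1.7 to -2.0, -1.3 to -1.4 | 0.1–1.4° | Final, through the frame window only |
| Frame | -1.3 to -1.6, -0.6 to -1.4 | 0.4–0.6° | Final |
| Long stop | -46.9, +0.6 | 0.7° | Final |
| Short stop | +0.5, -62.8 | 0.2° | Final |

- **Not rechecked:** the spoilboard could not be seen again once covered. I did not push the sheets hard against the fences, so gaps of about 1–2 mm remain.
- **Disagreements:** repeat measurements of the frame and panel differed by about 1 mm from view to view.
- **Odd reading:** while setting down the spoilboard, the TCP read 3.6 mm short and the fingers 55.6 mm apart. The picture taken afterwards showed the board lying square.
- **Bystanders:** in the last top picture the bit case and tape roll lie where they started. The detector put the tape about 2–3 pixels off (roughly 6–8 mm), but the picture shows no shift.

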